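# Hold a terminal block in the corner of an alignment fixture

## Robot

A 6-joint arm with a two-finger parallel gripper is mounted at the origin on a cart in front of the work surface, level with it; the furniture and walls round the work are solid. World frame = base frame: x ahead of the robot, y to its left, z up, the work surface at z = 0. Lengths are in m, angles in rad, forces in N, time in s.
With the tool pointing down it reaches from about 0.375 to 0.9 m from the base axis. Payload 3.1 kg.
Tool frame: the origin (TCP) lies at the very end of the fingers, on their centre line; the grasp point (between the pads) lies robot.grip_depth behind it (robot.grip_depth is the distance from the TCP to the grasp point, in m); x points along the fingers, y is the direction in which the jaws open and shut, and the axes are right-handed (so a half turn about x gives the same grasp; the last joint's range is limited). The gripper opens to 85 mm and grips with 20 to 120 N. Pads are 22 mm wide; open, the fingers measure 114 mm over their backs; the gripper's body (76 mm by 85 mm) begins 54 mm behind the grasp point. The pads swing forward as they close: fully open they stand 13 mm farther back than shut.
Start: joints at [0.969, 0.527, 1.433, -0, 1.181, -0.178], TCP at [0.257, 0.57, 0.231] pointing down, gripper open.
Joint ranges: [-3.08, 3.08], [-0.75, 2.2], [0.22, 2.44], [-1.43, 4.57], [0, 2.65], [-2.85, 2.85]. Speed limits (rad/s): [2.79, 2.79, 3.14, 3.14, 3.14, 3.14].

## Interface

Orientations are given as a rotation vector (axis times angle).
In Python, from plant import robot, vision gives the robot as it stands.
- The arm moves only by the shell command python3 -m inch 'ROWS' [OPENING]. ROWS is JSON, a list of rows, each a list of 4 numbers: the shift along the tool's x, y, z in cm, then the turn about the tool's x in degrees. A call has 1 to 10 rows; each row shifts and turns the commanded pose from where the row before left it, along the tool's axes as they then stand; what a row does not reach is not made up. A row lasts 1/12 s, in which the tool goes at most 41.7 mm and 7.16 degrees, less where a joint would pass 70% of its speed; a pose out of reach is approached as far as the arm can. A call with a gripper value outside its range is refused whole. OPENING is the finger opening in cm, from 0 to 8.54, set as the call begins (- or left out, the last holds). The fingers move at their own pace and stop on an object; the grip force is fixed at half the most. Time passes only in rows, so rows that do not move let the fingers close. It gives the time, the measured TCP pose, the force and the opening at its end, in the units of the state.
- robot.read_state(): the state, without advancing time (a new reading comes with each control period).
- vision.get_image(name): name is "side" or "top"; returns the picture (420x560x3 uint8, blue, green, red); there is no depth.
- vision.camera_model(name): a dict with "vfov" (degrees; the focal length in pixels is half the picture's height over the tangent of half this angle, whatever the lens; pixels are square), "cx", "cy" (the principal point, pixels), "view" (4x4, takes a point from world to camera coordinates). Camera axes: x right, y up, looking along -z (the intrinsics and any distortion apply to the point x, -y, -z); pixel columns grow to the right and rows downward; lengths in m; the calibration is good to about 2 mm. A picture is of the moment at which its call begins. camera_model takes no time and is no camera call.
- robot.sign_off(): hands the job in, once; it reports no verdict.
The state is a dict: "time_s": time; "joints": joint angles; "joint_velocities": joint speeds; "joint_torque": joint torques, N m; "tcp_pos": TCP position; "eef_rot": TCP orientation; "ft_force": force on the tool from outside, world axes, zero at the start; "wrist_torque": the same for the moment, N m; "finger_gap": finger opening in m.
Only numpy, scipy, OpenCV 4.12 (cv2) and the standard library are available. Lean on these libraries where they do the work, as an engineer would, in place of code of your own. Each camera call takes 0.05 s, during which the arm holds its last target. There are 200 camera calls.

## Task

Lower the holed mounting plate over the two locating pins of the alignment fixture until it lies flush on the bed, and let go of it; then set the terminal block upright on the plate near the fence, long side along the fence, about midway across the plate, and let go of it too. Finally push the block firmly back against the fence and down onto the plate at the same time, with one slanting push, so that it can be fastened there: the program finishes while still holding that push. Press firmly but do not crush the plastic block, and leave the bystanders on the worktop where they are.

Things in the scene. Friction and masses are not known exactly. Their poses are not given: they have to be found in the camera images.
- fixture: Alignment fixture, fixed to the worktop. Origin: centre of its underside. x axis towards the fence, y left when facing the fence, z up. Aluminium bed 120 (x) x 130 (y) x 12 mm. The steel fence is a wall across the far end, x 48 to 60, y -55 to 55, top 48 mm above the worktop. The seated plate has its centre at x = 10, y = 0, bottom at 12 and top at 24 mm height, 3 mm before the fence.
- pin_left (a point): Foot of the left locating pin, on the bed's top (12 mm above the worktop), at x = -12, y = 18 mm in the fixture's frame. Steel pin, 8 mm diameter, 9.5 mm tall, upper half tapering to 4 mm.
- pin_right (a point): Foot of the right locating pin, the same, at x = -12, y = -18 mm in the fixture's frame.
- fence (a point): Point in the middle of the fence's working face (the face towards the pins), 24 mm above the worktop, level with the top of the seated plate. Axes as the fixture's.
- plate_center (a point): Centre (half-way up) of the loose steel mounting plate, 70 (x) x 60 (y) x 12 mm, 400 g nominal, lying flat on the worktop at the start. Its x axis points from the edge with the two holes to the plain edge; z up. Seated, its axes agree with the fixture's. It can be gripped across its 60 mm width.
- hole_left (a point): Left through hole of the plate, at its underside: x = -22, y = 18, z = -6 mm from the plate's centre; 10.5 mm diameter, chamfered. Goes over the left pin.
- hole_right (a point): Right through hole, the same, at x = -22, y = -18, z = -6 mm. Goes over the right pin.
- block_center (a point): Centre (10 mm above the underside) of the loose white screw terminal block, 18 (x) x 52 (y) x 20 mm, 30 g nominal. z up, y along its length; either long side may face the fence. Lower body 18 x 52 x 13 mm; on it four heads in a row, together 12 (x) x 48 (y) mm, 6 mm high, leaving a 3 mm ledge along each long side. Pushed high without down-force it tips.
- mounting_plate: The same mounting plate; origin at the centre of its underside.
- terminal_block: The same terminal block; origin at the centre of its underside.
- glue: Bystander: small glue bottle, 28 mm diameter, 92 mm tall; origin at its underside.
- fuse_tin: Bystander: small rectangular tin with a lid, 40 x 56 x 22 mm; origin at its underside.
- weight_50g: Bystander: small knobbed calibration weight, 21 mm diameter, 22 mm tall; origin at its underside.
- hex_keys: Bystander: folding set of hex keys, 22 x 86 x 23 mm; origin at its underside.

How it is judged:
By the outcome, as a careful person would: the job done as asked, in the order asked, and still so for the second after the job is handed in, while the arm keeps its last pose, push and grip.
It also fails if it takes over 67 s, if anything falls off the work surface, if the arm or the gripper's body presses on something with over 40 N, if the wrist force passes 120 N, or if a joint passes its speed limit or range.

## Working session

There is one attempt and no reset: what is moved stays moved. The work goes in short steps, Python scripts to look and compute and a shell command to move; the robot and the scene stay as the last step left them, time stands still between calls to the robot, and variables do not carry over. Pictures are saved under pics/ and viewed, about 8 in all and at most 12, crops included, and the job is handed in when it is done.

```bash
ls; mkdir -p pics; python3 - <<'E'
from plant import robot, vision
import cv2, json
for n in ("side","top"):
    im=vision.get_image(n); cv2.imwrite(f"pics/{n}0.png",im)
    m=vision.camera_model(n); print(n,m)
s=robot.read_state(); print(s); print(robot.grip_depth)
E
```

```text
pics
side {'vfov': 50.97024449020337, 'cx': 287.02769121495135, 'cy': 209.3867040995655, 'view': array([[ 0.9974051 ,  0.0710081 , -0.01187118, -0.46943864],
       [-0.01772406,  0.40200646,  0.91546527, -0.05557276],
       [ 0.06977774, -0.91287932,  0.40222184, -1.02868718],
       [ 0.        ,  0.        ,  0.        ,  1.        ]])}
top {'vfov': 49.219725542433125, 'cx': 280.9012201244289, 'cy': 200.6109351989374, 'view': array([[ 0.01626614, -0.99986658, -0.0014954 , -0.00755021],
       [ 0.99166054,  0.01594137,  0.12788761, -0.49273755],
       [-0.12784671, -0.00356317,  0.99178754, -1.26024706],
       [ 0.        ,  0.        ,  0.        ,  1.        ]])}
{'time_s': 0.1, 'joints': array([ 9.68500040e-01,  5.28407607e-01,  1.43379058e+00, -2.30050894e-05,
        1.18143413e+00, -1.78463020e-01]), 'joint_velocities': array([ 0.00132218, -0.00208232, -0.00293436, -0.00204506,  0.00223548,
       -0.00063206]), 'joint_torque': array([-5.18874131e-04, -4.43305349e+01, -1.78587037e+01, -2.69235761e-04,
        3.88758257e-03,  4.11789813e-06]), 'tcp_pos': array([0.25661159, 0.5691624 , 0.23040514]), 'eef_rot': array([ 0.33095706,  1.54587291, -0.33395127]), 'ft_force': array([-0.46976056,  0.78758888, -0.61758895]), 'wrist_torque': array([-0.00493558,  0.02285758,  0.00681401]), 'finger_gap': 0.08536674555871143}
0.0187
```

View pics/side0.png

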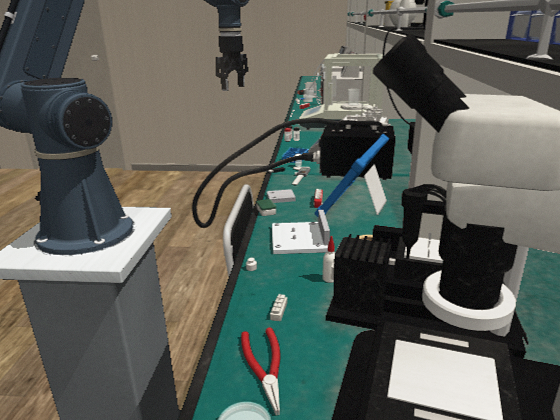

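View pics/top0.png

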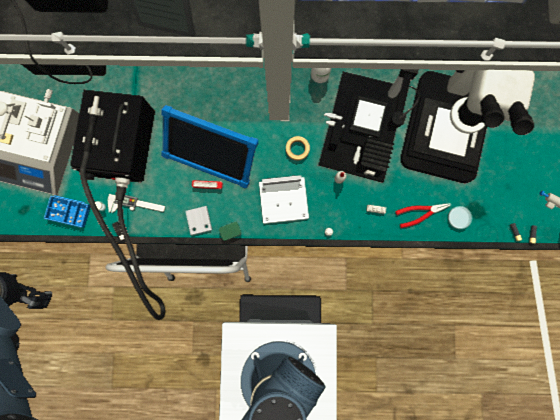

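The side view shows the fixture at (300,236), the grey plate at (282,196), the block at (278,306), the weight at (252,264), the glue at (330,262), the tin at (266,208) and the hex keys at (318,197). In the top view the fixture is at (284,200), the plate at (200,220) and the block at (376,210). Next I'll enlarge crops of both.

```bash
cat > h.py <<'E'
import numpy as np, cv2
from plant import robot, vision
from scipy.spatial.transform import Rotation as R
def cam(n):
    m=vision.camera_model(n); return 210/np.tan(np.radians(m['vfov'])/2),m['cx'],m['cy'],np.array(m['view'])
def proj(n,p):
    f,cx,cy,V=cam(n); q=V[:3,:3]@np.asarray(p,float)+V[:3,3]
    return np.array([cx+f*q[0]/-q[2], cy-f*q[1]/-q[2]])
def ray(n,u,v):
    f,cx,cy,V=cam(n); d=V[:3,:3].T@np.array([(u-cx)/f,-(v-cy)/f,-1]); return -V[:3,:3].T@V[:3,3], d/np.linalg.norm(d)
def onz(n,u,v,z):
    o,d=ray(n,u,v); return o+d*(z-o[2])/d[2]
def two(a,b):  # side px, top px -> point, miss
    o1,d1=ray('side',*a); o2,d2=ray('top',*b)
    t=np.linalg.lstsq(np.c_[d1,-d2],o2-o1,rcond=None)[0]
    p,q=o1+t[0]*d1,o2+t[1]*d2; return (p+q)/2,np.linalg.norm(p-q)
def crop(n,x0,x1,y0,y1,k,im=None):
    im=vision.get_image(n) if im is None else im
    c=cv2.resize(im[y0:y1,x0:x1],None,fx=k,fy=k,interpolation=cv2.INTER_CUBIC)
    for x in range((x0+9)//10*10,x1,10): cv2.putText(c,str(x),((x-x0)*k,8),0,.3,(0,255,255)); cv2.line(c,(int((x-x0+.5)*k),10),(int((x-x0+.5)*k),14),(0,255,255))
    for y in range((y0+9)//10*10,y1,10): cv2.putText(c,str(y),(0,int((y-y0+.5)*k)+3),0,.3,(0,255,255)); cv2.line(c,(20,int((y-y0+.5)*k)),(24,int((y-y0+.5)*k)),(0,255,255))
    return c
E
python3 - <<'E'
from h import *
s=cv2.imread('pics/side0.png');t=cv2.imread('pics/top0.png')
a=crop('side',240,345,180,325,4,s)
b=crop('top',180,313,170,245,6,t); 
cv2.imwrite('pics/c1.png',a); cv2.imwrite('pics/c2.png',b)
def mask(n,im,x0,x1,y0,y1,lo):
    hsv=cv2.cvtColor(im,cv2.COLOR_BGR2HSV); m=np.zeros(im.shape[:2],np.uint8)
    m[y0:y1,x0:x1]=((hsv[y0:y1,x0:x1,1]<60)&(hsv[y0:y1,x0:x1,2]>lo))*255
    cs=cv2.findContours(m,cv2.RETR_EXTERNAL,cv2.CHAIN_APPROX_NONE)[0]; c=max(cs,key=cv2.contourArea)
    r=cv2.minAreaRect(c); M=cv2.moments(m,True)
    print(n,cv2.contourArea(c),np.round((M['m10']/M['m00'],M['m01']/M['m00']),2),np.round(r[0],2),np.round(r[1],2),round(r[2],1)); print(np.round(cv2.boxPoints(r),1).tolist())
mask('plate top',t,180,220,203,240,90)
mask('fix top',t,255,315,172,228,90)
mask('block top',t,362,392,200,220,110)
mask('plate side',s,265,302,186,206,90)
mask('block side',s,266,292,290,324,110)
mask('fix side',s,266,334,205,256,90)
E
```

```text
plate top 512.0 [198.22 219.9 ] [198.26 220.06] [24.98 22.31] 76.0
[[184.39999389648438, 210.60000610351562], [206.10000610351562, 205.1999969482422], [212.10000610351562, 229.5], [190.5, 234.89999389648438]]
fix top 1938.5 [283.3  199.38] [283.3  198.81] [44.64 46.09] 83.9
[[258.0, 179.10000610351562], [303.79998779296875, 174.1999969482422], [308.6000061035156, 218.5], [262.79998779296875, 223.5]]
block top 97.0 [376.04 208.59] [375.99 208.58] [18.86  6.31] 8.7
[[366.20001220703125, 210.3000030517578], [367.20001220703125, 204.0], [385.79998779296875, 206.89999389648438], [384.79998779296875, 213.10000610351562]]
plate side 284.5 [281.18 195.49] [281.04 195.57] [12.35 27.76] 85.6
[[266.70001220703125, 190.5], [294.3999938964844, 188.39999389648438], [295.3999938964844, 200.6999969482422], [267.70001220703125, 202.8000030517578]]
block side 266.5 [278.67 307.18] [278.7  306.93] [12.44 26.03] 19.7
[[268.5, 317.1000061035156], [277.20001220703125, 292.6000061035156], [288.8999938964844, 296.79998779296875], [280.20001220703125, 321.29998779296875]]
fix side 1717.0 [300.63 235.6 ] [302.5 230. ] [50. 61.] 90.0
[[272.0, 205.0], [333.0, 205.0], [333.0, 255.0], [272.0, 255.0]]
```

View pics/c1.png

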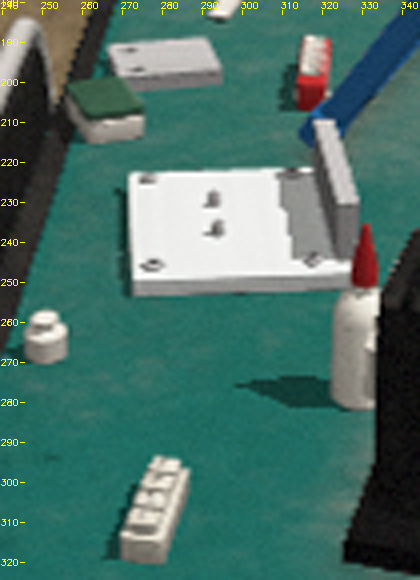

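View pics/c2.png

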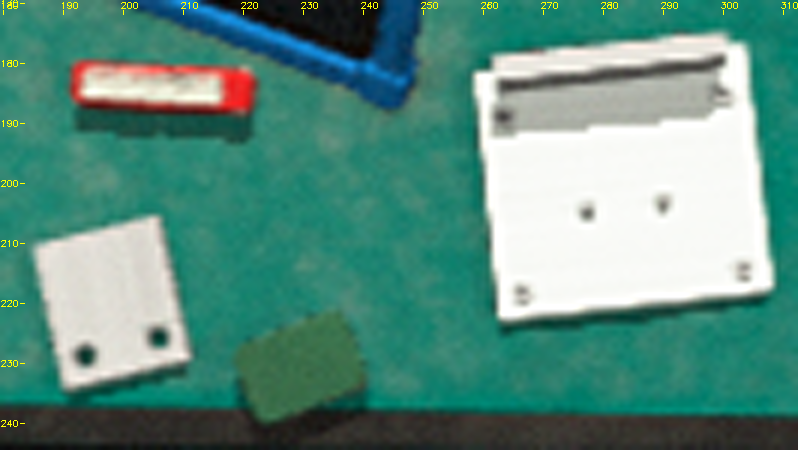

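The crops show the plate flat with its two holes on the robot side, at top pixels (193.7,228.7) and (205.8,225.7). The fixture's fence is on the far side, and the pins are at about (277.3,204.8) and (290,203.7) in the top view. Now I'll turn these into poses.

```bash
python3 - <<'E'
from h import *
np.set_printoptions(precision=4,suppress=True)
for n in('side','top'): print(n,ray(n,0,0)[0], cam(n)[0])
C2=lambda x,y:(x/6+179.5,y/6+169.5); C1=lambda x,y:(x/4+239.5,y/4+179.5)
# two-view: plate top corners
for nm,a,b in (('farL',C1(108,48),C2(36,246)),):pass
pc_top=[C2(36,246),C2(160,214),C2(192,358),C2(64,392)]      # far-left, far-right, near-right, near-left
pc_side=[C1(206,38),C1(221,72),C1(120,80),C1(108,48)]
P=[]
for a,b in zip(pc_side,pc_top):
    p,m=two(a,b); P.append(p); print('plate corner',p,m, onz('top',*b,.012))
q=np.array([onz('top',*b,.012) for b in pc_top]); print('plate c',q.mean(0),'edges',[np.linalg.norm(q[i]-q[(i+1)%4]) for i in range(4)])
ang=[np.degrees(np.arctan2(*(d[[1,0]]))) for d in (q[0]-q[3],q[1]-q[2])]+[np.degrees(np.arctan2(-d[0],d[1])) for d in (q[0]-q[1],q[3]-q[2])]
print('plate yaw',ang)
print('holes',onz('top',*C2(85,355),.012),onz('top',*C2(158,337),.012))
bc=[C2(476,73),C2(745,42),C2(773,290),C2(500,318)]
q=np.array([onz('top',*b,.012) for b in bc]); print('bed',q,'c',q.mean(0),'edges',[np.linalg.norm(q[i]-q[(i+1)%4]) for i in range(4)])
print('bed yaw',[np.degrees(np.arctan2(*(d[[1,0]]))) for d in (q[0]-q[3],q[1]-q[2])]+[np.degrees(np.arctan2(-d[0],d[1])) for d in (q[0]-q[1],q[3]-q[2])])
for nm,a,b in(('pinL',C1(213,194),C2(587,212)),('pinR',C1(217,225),C2(663,205))): print(nm,two(a,b),onz('top',*b,.017))
print('fence top', onz('top',*C2(496,80),.048),onz('top',*C2(724,60),.048))
print('bed side near corner',onz('side',*C1(133,280),.012),onz('side',*C1(128,172),.012))
# block
bs=[(268.5,317.1),(277.2,292.6),(288.9,296.8),(280.2,321.3)]
bt=[(366.2,210.3),(367.2,204),(385.8,206.9),(384.8,213.1)]
q=np.array([onz('top',*b,.016) for b in bt]); print('block',q.mean(0),[np.linalg.norm(q[i]-q[(i+1)%4]) for i in range(4)])
p,m=two((278.7,306.9),(376,208.6)); print('block c two-view',p,m)
d=q[0]-q[3]; print('block yaw (y axis along length)',np.degrees(np.arctan2(-d[0],d[1])))
print('tin',onz('top',*C2(301,366),.022),'glue',onz('top',341,177,.05),'weight',onz('top',329,231,.015))
E
python3 - <<'E'
import sys; sys.path.insert(0,'.')
from h import *
t=cv2.imread('pics/top0.png');s=cv2.imread('pics/side0.png')
cv2.imwrite('pics/c3.png',np.hstack([crop('top',356,396,196,224,10,t),crop('side',260,295,288,325,8,s)[:280]]))
E
```

```text
side [ 0.539  -0.8834  0.4591] 440.56853144661346
top [ 0.3276 -0.0042  1.3129] 458.4712559341495
plate corner [0.4625 0.2721 0.0128] 0.00023525508174053065 [0.4625 0.2723 0.012 ]
plate corner [0.4776 0.2138 0.0112] 0.0024524700205848537 [0.4788 0.2138 0.012 ]
plate corner [0.4102 0.1962 0.0113] 0.0005097935107392902 [0.4104 0.1962 0.012 ]
plate corner [0.3942 0.2565 0.0102] 0.0015202498080004834 [0.3934 0.2561 0.012 ]
plate c [0.4363 0.2346 0.012 ] edges [np.float64(0.06064237349453182), np.float64(0.0705844312461383), np.float64(0.06227914984079404), np.float64(0.07097437294832207)]
plate yaw [np.float64(13.197674932826132), np.float64(14.513096381727603), np.float64(15.562117928367044), np.float64(15.876152185490428)]
holes [0.411  0.2468 0.012 ] [0.4201 0.2126 0.012 ]
bed [[ 0.5492  0.0649  0.012 ]
 [ 0.5664 -0.0639  0.012 ]
 [ 0.4472 -0.0784  0.012 ]
 [ 0.4317  0.0508  0.012 ]] c [ 0.4986 -0.0067  0.012 ] edges [np.float64(0.12992445331140898), np.float64(0.1201155488879922), np.float64(0.13015686180164052), np.float64(0.11832693385007455)]
bed yaw [np.float64(6.801284911011109), np.float64(6.917939601209631), np.float64(7.584805494701261), np.float64(6.796133297624392)]
pinL (array([0.4826, 0.0105, 0.0194]), np.float64(0.0010127115707114838)) [0.4824 0.0104 0.017 ]
pinR (array([ 0.4868, -0.0255,  0.0182]), np.float64(0.0012658438852326873)) [ 0.4863 -0.0256  0.017 ]
fence top [0.54   0.0535 0.048 ] [ 0.5511 -0.0526  0.048 ]
bed side near corner [ 0.4464 -0.0781  0.012 ] [0.4302 0.0527 0.012 ]
block [ 0.4763 -0.2704  0.016 ] [np.float64(0.01834053572565938), np.float64(0.05337653648245645), np.float64(0.01804485791982217), np.float64(0.053247362462097034)]
block c two-view [ 0.4765 -0.2718  0.0096] 0.000950544702644241
block yaw (y axis along length) -7.717598300579158
tin [0.4069 0.1433 0.022 ] glue [ 0.5597 -0.1665  0.05  ] weight [ 0.4104 -0.137   0.015 ]
```

View pics/c3.png

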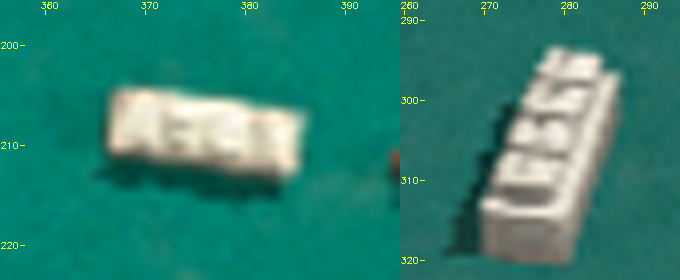

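Two-view heights agree with the text: plate top about 12 mm, block mid-height about 10 mm, pin tops about 19 mm. The estimates are:

| Item | x (m) | y (m) | Yaw |
|---|---|---|---|
| Plate | 0.436 | 0.2346 | 14.8° |
| Fixture | 0.498 | -0.007 | 7.0° |
| Block | 0.476 | -0.271 | -7.7° |

Before moving I'll check how high the cable and handle stand, and work out the first move.

```bash
cat >> h.py <<'E'
def plan(xyz,yaw,s=None):
    """tool-frame move with tool down: turn first (deg about tool x), then shift (cm) ; yaw=deg of jaw axis in world"""
    s=s or robot.read_state(); T=R.from_rotvec(s['eef_rot']).as_matrix()
    cur=np.degrees(np.arctan2(T[1,1],T[0,1])); 
    turn=-(yaw-cur); turn=(turn+90)%180-90
    T2=T@R.from_euler('x',turn,degrees=True).as_matrix(); d=T2.T@(np.asarray(xyz)-s['tcp_pos'])*100
    print('tcp',np.round(s['tcp_pos'],4),'xaxis',np.round(T[:,0],3),'jaw',round(cur,2),'gap',round(s['finger_gap'],4),'F',np.round(s['ft_force'],1),'t',round(s['time_s'],2),'j6',round(s['joints'][5],2))
    print('TURN',round(turn,2),'SHIFT cm',np.round(d,2)); return turn,d
E
python3 - <<'E'
from h import *
plan([.4363,.2346,.12],14.8+90)
s=cv2.imread('pics/side0.png')
for c in [(130,262),(150,300),(160,314),(117,200),(105,190),(88,165),(125,240),(137,290)]:
    print(c,[(z,np.round(onz('top',*c,z)[:2],2).tolist(),np.round(proj('side',onz('top',*c,z))).astype(int).tolist(),) for z in(0,.05,.1,.15,.2,.25)])
for c in [(110,267),(246,255),(180,247)]: print('handle',c,[(z,np.round(proj('side',onz('top',*c,z))).astype(int).tolist()) for z in(0,.05,.1,)])
E
```

```text
tcp [0.2566 0.5692 0.2304] xaxis [-0.001 -0.002 -1.   ] jaw 65.72 gap 0.0854 F [-0.5  0.8 -0.6] t 0.1 j6 -0.18
TURN -39.08 SHIFT cm [ 11.08 -36.92   8.84]
(130, 262) [(0, [0.31, 0.43], [247, 175]), (0.05, [0.31, 0.41], [246, 161]), (0.1, [0.32, 0.39], [244, 147]), (0.15, [0.32, 0.38], [243, 132]), (0.2, [0.32, 0.36], [241, 116]), (0.25, [0.32, 0.34], [239, 99])]
(150, 300) [(0, [0.21, 0.36], [210, 181]), (0.05, [0.21, 0.35], [209, 167]), (0.1, [0.22, 0.34], [208, 152]), (0.15, [0.22, 0.32], [207, 136]), (0.2, [0.23, 0.31], [206, 120]), (0.25, [0.23, 0.29], [205, 102])]
(160, 314) [(0, [0.17, 0.33], [195, 184]), (0.05, [0.18, 0.32], [195, 170]), (0.1, [0.18, 0.31], [194, 155]), (0.15, [0.19, 0.3], [193, 139]), (0.2, [0.2, 0.28], [192, 122]), (0.25, [0.2, 0.27], [191, 104])]
(117, 200) [(0, [0.49, 0.47], [304, 170]), (0.05, [0.48, 0.46], [302, 157]), (0.1, [0.48, 0.44], [299, 143]), (0.15, [0.47, 0.42], [297, 129]), (0.2, [0.47, 0.4], [294, 113]), (0.25, [0.46, 0.38], [292, 97])]
(105, 190) [(0, [0.52, 0.51], [313, 167]), (0.05, [0.51, 0.49], [311, 154]), (0.1, [0.51, 0.47], [308, 140]
[... 254 characters left out ...]
5, 0.48], [324, 108]), (0.25, [0.54, 0.46], [321, 92])]
(125, 240) [(0, [0.38, 0.44], [267, 173]), (0.05, [0.37, 0.43], [266, 160]), (0.1, [0.37, 0.41], [264, 145]), (0.15, [0.37, 0.39], [262, 130]), (0.2, [0.37, 0.38], [260, 115]), (0.25, [0.37, 0.36], [258, 98])]
(137, 290) [(0, [0.24, 0.4], [222, 177]), (0.05, [0.24, 0.39], [220, 163]), (0.1, [0.24, 0.37], [219, 149]), (0.15, [0.25, 0.36], [218, 133]), (0.2, [0.25, 0.34], [217, 117]), (0.25, [0.25, 0.32], [215, 100])]
handle (110, 267) [(0, [245, 169]), (0.05, [244, 156]), (0.1, [243, 142])]
handle (246, 255) [(0, [237, 218]), (0.05, [235, 200]), (0.1, [234, 182])]
handle (180, 247) [(0, [255, 191]), (0.05, [254, 176]), (0.1, [252, 160])]
```

Cable tops out around 0.16 m, so travelling at z = 0.23 clears it.

```bash
python3 -m inch '[[0,0,0,-6.5],[0,0,0,-6.5],[0,0,0,-6.5],[0,0,0,-6.5],[0,0,0,-6.5],[0,0,0,-6.5]]' 8.54 && python3 -m inch '[[0,-3.7,0.9,0],[0,-3.7,0.9,0],[0,-3.7,0.9,0],[0,-3.7,0.9,0],[0,-3.7,0.9,0],[0,-3.7,0.9,0],[0,-3.7,0.9,0],[0,-3.7,0.9,0],[0,-3.7,0.8,0],[0,-3.6,0.8,0]]' && python3 -m inch '[[3,0,0,0],[3,0,0,0],[3,0,0,0],[2,0,0,0],[0,0,0,0],[0,0,0,0]]'; python3 - <<'E'
from h import *
plan([.4363,.2346,-.003],14.8+90)
a=crop('side',235,325,120,215,6); cv2.imwrite('pics/s1.png',a)
p=robot.read_state()['tcp_pos']; print(proj('side',p),proj('top',p))
E
```

```text
time_s: 0.6
tcp_pos: [0.2567, 0.5693, 0.2307]
eef_rot: [-0.207, 1.562, 0.205]
ft_force: [-0.1, -0.5, 0.2]
finger_gap: 0.0854
time_s: 1.43
tcp_pos: [0.4361, 0.2333, 0.2311]
eef_rot: [-0.202, 1.562, 0.202]
ft_force: [0.6, 0.5, -0.5]
finger_gap: 0.0851
time_s: 1.93
tcp_pos: [0.4351, 0.2349, 0.1205]
eef_rot: [-0.202, 1.565, 0.201]
ft_force: [0.5, 0.0, 0.5]
finger_gap: 0.0851
tcp [0.4351 0.2349 0.1205] xaxis [-0.003 -0.001 -1.   ] jaw 104.71 gap 0.0851 F [0.5 0.  0.5] t 1.93 j6 -1.56
TURN -0.09 SHIFT cm [12.34 -0.06  0.15]
[279.77544257 155.42156562] [190.48900827 216.29835845]
```

View pics/s1.png

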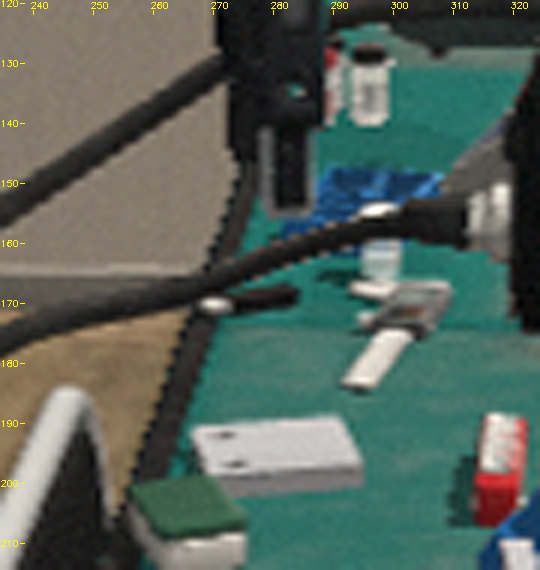

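The open gripper hangs centred over the plate. The near fingertip at about (285,155) sits roughly 13 mm behind the TCP, as described. Now I descend and grip.

```bash
python3 -m inch '[[3.5,0,0.1,0],[3.5,-0.06,0.05,0],[3,0,0,0],[1.3,0,0,0],[1.0,0,0,0],[0,0,0,0],[0,0,0,0]]' && python3 -m inch '[[0,0,0,0],[0,0,0,0],[0,0,0,0],[0,0,0,0],[0,0,0,0],[0,0,0,0],[0,0,0,0],[0,0,0,0]]' 5 && python3 -m inch '[[-0.5,0,0,0],[-1,0,0,0],[-2,0,0,0],[-3,0,0,0],[-3,0,0,0],[0,0,0,0],[0,0,0,0]]' ; python3 - <<'E'
from h import *
f=np.radians(7.0); c=np.array([.498,-.0068,0]); rot=np.array([[np.cos(f),-np.sin(f),0],[np.sin(f),np.cos(f),0],[0,0,1]])
plan(c+rot@[.010,0,.092],97.0)
E
```

```text
time_s: 2.57
tcp_pos: [0.4384, 0.2354, -0.0007]
eef_rot: [-0.202, 1.559, 0.202]
ft_force: [-0.6, 1.3, 0.3]
finger_gap: 0.0859
time_s: 3.23
tcp_pos: [0.4385, 0.2354, 0.0002]
eef_rot: [-0.201, 1.558, 0.202]
ft_force: [-1.0, 0.3, 7.3]
finger_gap: 0.0582
time_s: 3.82
tcp_pos: [0.4383, 0.2352, 0.0951]
eef_rot: [-0.201, 1.557, 0.202]
ft_force: [-0.2, -0.2, -5.2]
finger_gap: 0.058
tcp [0.4383 0.2352 0.0951] xaxis [ 0.004  0.001 -1.   ] jaw 104.72 gap 0.058 F [-0.2 -0.2 -5.2] t 3.82 j6 -1.56
TURN 7.72 SHIFT cm [  0.31 -24.75   3.97]
```

```bash
python3 -m inch '[[0,0,0,3.9],[0,0,0,3.8],[0,-2.5,0,0],[0,-3,0,0],[0,-3,0,0],[0,-3,0,0],[0,-3,0,0],[0,-3,0,0],[0,-3,0,0],[0,-2.5,0,0]]' && python3 -m inch '[[0,-1.7,1,0],[0.3,0,2,0],[1.5,0,1,0],[1.5,0,0,0],[0,0,0,0],[0,0,0,0],[0,0,0,0]]' ; python3 - <<'E'
from h import *
f=np.radians(7.0); c=np.array([.498,-.0068,0]); rot=np.array([[np.cos(f),-np.sin(f),0],[np.sin(f),np.cos(f),0],[0,0,1]])
plan(c+rot@[.012,0,.062],97.0)
t=vision.get_image('top');s=vision.get_image('side')
cv2.imwrite('pics/t2r.png',t);cv2.imwrite('pics/s2r.png',s)
a=crop('side',262,335,185,260,7,s);b=crop('top',250,315,160,230,7,t)[:525]; a=a[:490]; b=b[:490]
cv2.imwrite('pics/c4.png',cv2.resize(np.hstack([a[:, :511],b]),None,fx=.82,fy=.82))
cv2.imwrite('pics/c4.png',np.hstack([a,b])[:, :966] if False else np.hstack([a[:,0:400],b[:,:400]]))
E
```

```text
time_s: 4.65
tcp_pos: [0.4643, 0.005, 0.0918]
eef_rot: [-0.095, 1.572, 0.096]
ft_force: [-0.6, -0.5, -4.2]
finger_gap: 0.0579
time_s: 5.23
tcp_pos: [0.5059, -0.0049, 0.0597]
eef_rot: [-0.096, 1.572, 0.097]
ft_force: [0.6, 0.0, -4.9]
finger_gap: 0.0579
tcp [ 0.5059 -0.0049  0.0597] xaxis [-0.003  0.001 -1.   ] jaw 97.03 gap 0.0579 F [ 0.6  0.  -4.9] t 5.23 j6 -1.92
TURN 0.03 SHIFT cm [-0.23 -0.09  0.39]
```

View pics/c4.png

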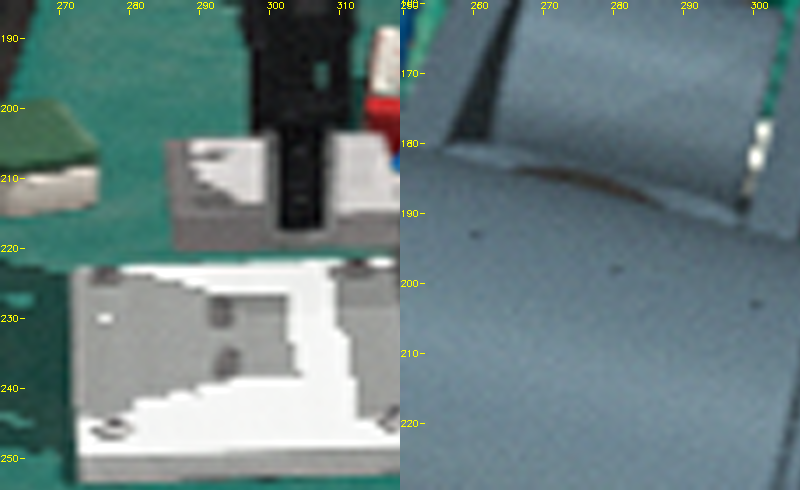

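The side view shows the plate held level above the bed. Its near-left bottom corner is at (286.6,220.2), and the fingertip ends about 3 mm above the plate's underside. The pins are at (292.9,229) and (294.1,236), and the arm blocks the top camera. I'll measure plate against pins in this one view.

```bash
python3 - <<'E'
from h import *
from scipy.optimize import least_squares
np.set_printoptions(precision=4,suppress=True)
f=np.radians(7.0); c=np.array([.498,-.0068,0]); rot=np.array([[np.cos(f),-np.sin(f),0],[np.sin(f),np.cos(f),0],[0,0,1]])
for nm,p,o in(('pinL',(-.012,.018,.0168),(292.9,228.8)),('pinR',(-.012,-.018,.0168),(294.1,236.2)),
   ('bedNL',(-.06,-.065,.012),(72.5/7+261.5,446/7+184.5)),('bedNLbot',(-.06,-.065,0),(78/7+261.5,482/7+184.5)),('bedFL',(-.06,.065,.012),(72/7+261.5,268/7+184.5))):
    print(nm,proj('side',c+rot@p)-o, 'pred-obs px')
s=robot.read_state(); 
obs=[((-.035,-.03,0),(286.6,220.2)),((-.035,-.03,.012),(286.4,215.1)),((-.035,.03,.012),(285.2,204.8))]
g=lambda e:np.concatenate([proj('side',np.r_[s['tcp_pos'][:2],e[1]]+rot@(np.array(p)+[e[0],e[2],0]))-o for p,o in obs])
r=least_squares(g,[0,.06,0]); print('plate centre rel TCP x, bottom z, y off',r.x, r.fun)
E
```

```text
pinL [0.175  0.4331] pred-obs px
pinR [0.0218 0.3112] pred-obs px
bedNL [0.8409 1.4088] pred-obs px
bedNLbot [0.1977 1.2841] pred-obs px
bedFL [-0.2624  0.1402] pred-obs px
plate centre rel TCP x, bottom z, y off [-0.0004  0.0384  0.0512] [-0.067  -0.0997  0.0669  0.1455 -0.0003 -0.0489]
```

```bash
python3 - <<'E'
from h import *
from scipy.optimize import least_squares
np.set_printoptions(precision=4,suppress=True)
f=np.radians(7.0); rot=np.array([[np.cos(f),-np.sin(f),0],[np.sin(f),np.cos(f),0],[0,0,1]])
s=robot.read_state()
obs=[((-.035,-.03,0),(286.6,220.2)),((-.035,-.03,.012),(286.4,215.1)),((-.035,.03,.012),(285.2,204.8))]
g=lambda e:np.concatenate([proj('side',np.r_[s['tcp_pos'][:2],e[1]]+rot@(np.array(p)+[e[0],0,0]))-o for p,o in obs])
r=least_squares(g,[0,.06]); print('x, bottom z',r.x, r.fun)
E
```

```text
x, bottom z [-0.0027  0.0615] [-0.0405  0.2898  0.0896  0.2435 -0.0512 -0.5553]
```

```bash
python3 -m inch '[[0,-0.09,0.2,0],[0,0,0.23,0],[1.5,0,0,0],[1.5,0,0,0],[0.4,0,0,0],[0,0,0,0],[0,0,0,0]]' && python3 -m inch '[[0.2,0,0,0],[0.2,0,0,0],[0.2,0,0,0],[0.1,0,0,0],[0,0,0,0],[0,0,0,0]]'; python3 - <<'E'
from h import *
plan([.5103,-.0053,.012],97.0)
E
```

```text
time_s: 5.92
tcp_pos: [0.5121, -0.0065, 0.031]
eef_rot: [-0.099, 1.566, 0.095]
ft_force: [-7.7, -2.8, 31.5]
finger_gap: 0.0577
time_s: 6.42
tcp_pos: [0.5122, -0.0065, 0.0304]
eef_rot: [-0.1, 1.563, 0.095]
ft_force: [-19.4, -1.0, 84.8]
finger_gap: 0.0577
tcp [ 0.5122 -0.0065  0.0304] xaxis [ 0.006 -0.003 -1.   ] jaw 97.1 gap 0.0577 F [-19.4  -1.   84.8] t 6.42 j6 -1.92
TURN 0.1 SHIFT cm [ 1.84  0.15 -0.18]
```

Contact came early, at TCP z = 0.031, so I back off at once and look.

```bash
python3 -m inch '[[-0.7,0,0,0],[-0.1,0,0,0],[0,0,0,0],[0,0,0,0]]'; python3 - <<'E'
from h import *
plan([.5103,-.0053,.012],97.0)
s=vision.get_image('side'); cv2.imwrite('pics/s3r.png',s)
cv2.imwrite('pics/c5.png',crop('side',262,342,190,260,9,s))
E
```

```text
time_s: 6.75
tcp_pos: [0.5138, -0.0062, 0.0316]
eef_rot: [-0.098, 1.563, 0.095]
ft_force: [-5.6, 0.0, 30.9]
finger_gap: 0.0582
tcp [ 0.5138 -0.0062  0.0316] xaxis [ 0.006 -0.002 -1.   ] jaw 97.04 gap 0.0582 F [-5.6  0.  30.9] t 6.75 j6 -1.92
TURN 0.04 SHIFT cm [ 1.96  0.14 -0.35]
```

View pics/c5.png

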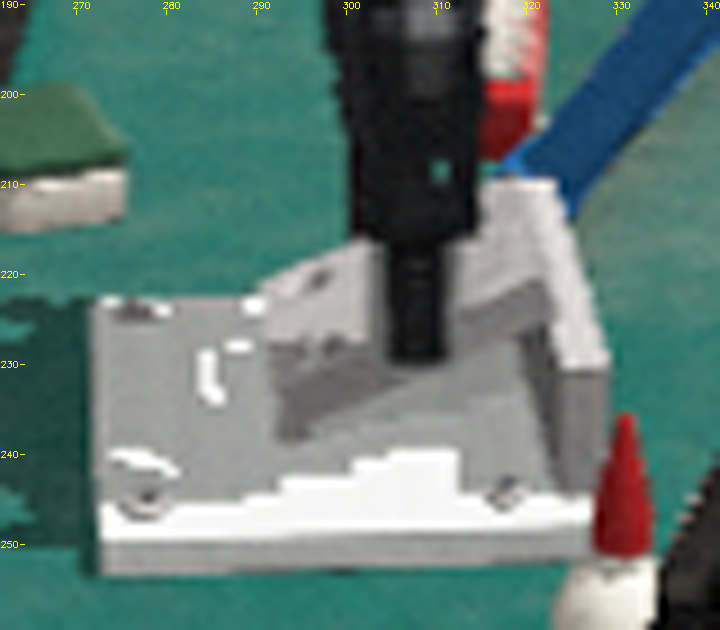

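The plate is nose-up: its plain edge rode onto the fence and turned it in the grip, because the arm was about 2–3 mm too far forward. The cause is that TCP readings taken right after a move aren't settled yet. I'll take the plate back to its free spot, let it lie flat and regrip.

```bash
python3 -m inch '[[-0.5,0,-0.2,0],[-1,0,-0.5,0],[-2,0,-1,0],[-2,0,-1,0],[-1.5,0,-1,0],[0,0,0,0],[0,0,0,0],[0,0,0,0],[0,0,0,0]]'; python3 - <<'E'
from h import *
plan([.4383,.2352,.095],104.7)
E
```

```text
time_s: 7.55
tcp_pos: [0.4753, -0.0102, 0.0964]
eef_rot: [-0.096, 1.569, 0.096]
ft_force: [-0.4, 0.5, -4.0]
finger_gap: 0.0579
tcp [ 0.4753 -0.0102  0.0964] xaxis [-0.001  0.    -1.   ] jaw 97.02 gap 0.0579 F [-0.4  0.5 -4. ] t 7.55 j6 -1.95
TURN -7.68 SHIFT cm [ 0.15 24.67  2.65]
```

```bash
python3 -m inch '[[0,0,0,-3.9],[0,0,0,-3.8],[0,3.1,0.3,0],[0,3.1,0.3,0],[0,3.1,0.3,0],[0,3.1,0.3,0],[0,3.1,0.4,0],[0,3.1,0.4,0],[0,3.1,0.3,0],[0,3,0.3,0]]' && python3 -m inch '[[2,0,0,0],[2,0,0,0],[2,0,0,0],[1.5,0,0,0],[0,0,0,0],[0,0,0,0],[0,0,0,0]]' && python3 -m inch '[[0.4,0,0,0],[0.4,0,0,0],[0.3,0,0,0],[0.2,0,0,0],[0.2,0,0,0],[0,0,0,0],[0,0,0,0],[0,0,0,0]]'
```

```text
time_s: 8.38
tcp_pos: [0.4369, 0.237, 0.0961]
eef_rot: [-0.202, 1.563, 0.202]
ft_force: [1.0, 0.4, -4.2]
finger_gap: 0.0579
time_s: 8.97
tcp_pos: [0.4378, 0.2355, 0.0222]
eef_rot: [-0.202, 1.561, 0.202]
ft_force: [1.8, -0.1, -5.0]
finger_gap: 0.058
time_s: 9.63
tcp_pos: [0.4388, 0.2357, 0.0091]
eef_rot: [-0.201, 1.558, 0.202]
ft_force: [-0.1, -0.1, 9.2]
finger_gap: 0.0576
```

```bash
python3 -m inch '[[0.2,0,0,0],[0.2,0,0,0],[0.1,0,0,0],[0,0,0,0],[0,0,0,0]]' && python3 -m inch '[[0.1,0,0,0],[0.1,0,0,0],[0,0,0,0],[0,0,0,0]]'; python3 - <<'E'
from h import *
s=vision.get_image('side'); cv2.imwrite('pics/s4r.png',s)
cv2.imwrite('pics/c6.png',crop('side',255,325,170,215,8,s))
E
```

```text
time_s: 10.05
tcp_pos: [0.4419, 0.2366, 0.0052]
eef_rot: [-0.199, 1.551, 0.202]
ft_force: [2.6, 1.7, 15.1]
finger_gap: 0.0579
time_s: 10.38
tcp_pos: [0.4431, 0.2369, 0.0034]
eef_rot: [-0.199, 1.548, 0.202]
ft_force: [4.0, 2.4, 15.6]
finger_gap: 0.0579
```

View pics/c6.png

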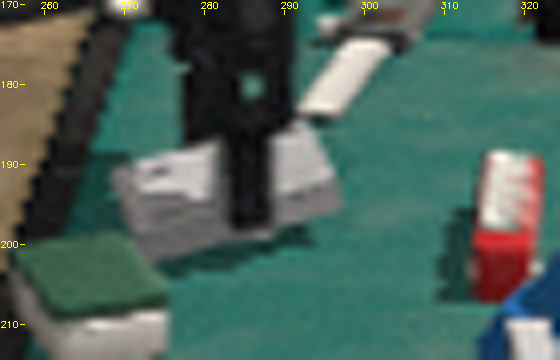

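Still a bit nose-up, though close to the table: the plate shows at (268–297, 185–202). I'll release it so it lies flat, retreat, and re-measure with masks.

```bash
python3 -m inch '[[0,0,0,0],[0,0,0,0],[0,0,0,0],[0,0,0,0],[0,0,0,0]]' 7.5 && python3 -m inch '[[-1,0,0,0],[-2.5,0,0,0],[-3.5,0,0,0],[-3.5,0,0,0],[0,-4,0,0],[0,-4,0,0],[0,-4,0,0],[0,-4,0,0],[0,-4,0,0],[0,0,0,0]]' 8.54; python3 - <<'E'
from h import *
np.set_printoptions(precision=4,suppress=True)
t=vision.get_image('top');s=vision.get_image('side'); cv2.imwrite('pics/t5.png',t);cv2.imwrite('pics/s5.png',s)
def quad(im,x0,x1,y0,y1,lo):
    hsv=cv2.cvtColor(im,cv2.COLOR_BGR2HSV)[y0:y1,x0:x1]
    m=((hsv[...,1]<60)&(hsv[...,2]>lo)).astype(np.uint8)*255
    m=cv2.resize(m,None,fx=4,fy=4,interpolation=cv2.INTER_CUBIC); m=(m>127).astype(np.uint8)
    c=max(cv2.findContours(m,cv2.RETR_EXTERNAL,cv2.CHAIN_APPROX_NONE)[0],key=cv2.contourArea)
    r=cv2.minAreaRect(c); b=cv2.boxPoints(r)/4+[x0-.375,y0-.375]; return np.array(r[0])/4+[x0-.375,y0-.375],np.array(r[1])/4,r[2],b
for n,im in(('then',cv2.imread('pics/top0.png')),('now',t)):
    ctr,wh,a,b=quad(im,178,225,198,245,90); q=np.array([onz('top',*p,.012) for p in b])
    i=np.argmax(q[:,0]); print(n,'px',ctr,wh,a,'world c',q.mean(0),[np.linalg.norm(q[k]-q[(k+1)%4]) for k in range(4)])
    for k in range(4):
        d=q[(k+1)%4]-q[k]; print('   edge dir',np.degrees(np.arctan2(d[1],d[0]))%90, np.linalg.norm(d))
h=cv2.cvtColor(s,cv2.COLOR_BGR2GRAY)[186:206,264:302]
ctr,wh,a,b=quad(s,262,304,184,206,90); print('side',ctr,wh,a); ctr,wh,a,b=quad(cv2.imread('pics/side0.png'),262,304,184,206,90); print('side then',ctr,wh,a)
# holes: dark blobs inside the plate, top
g=cv2.cvtColor(t,cv2.COLOR_BGR2GRAY); 
for n,im in(('then',cv2.imread('pics/top0.png')),('now',t)):
    g=cv2.cvtColor(im,cv2.COLOR_BGR2GRAY).astype(float); ctr,wh,a,b=quad(im,178,225,198,245,90)
    M=np.zeros(g.shape,np.uint8); cv2.fillConvexPoly(M,np.round(ctr+(b-ctr)*.82).astype(int),1)
    d=((g<130)&(M>0)).astype(np.uint8); k,l,st,ce=cv2.connectedComponentsWithStats(d)
    print(n,[(st[i,4],ce[i],onz('top',*ce[i],.012)) for i in range(1,k)])
plan([.4383,.2352,.09],104.7)
E
```

```text
time_s: 10.85
tcp_pos: [0.4369, 0.2352, 0.0001]
eef_rot: [-0.202, 1.562, 0.202]
ft_force: [0.5, 0.2, 0.2]
finger_gap: 0.0752
time_s: 11.68
tcp_pos: [0.4919, 0.0356, 0.1062]
eef_rot: [-0.199, 1.557, 0.194]
ft_force: [0.5, -0.1, 0.7]
finger_gap: 0.085
then px [198.2647 220.0588] [25.7694 23.1015] 75.96376037597656 world c [0.4359 0.2348 0.012 ] [np.float64(0.0656483146537288), np.float64(0.07400825263838728), np.float64(0.06519148391438993), np.float64(0.07390651368318707)]
   edge dir 15.12239096034638 0.0656483146537288
   edge dir 15.992795225266548 0.07400825263838728
   edge dir 15.025612365607302 0.06519148391438993
   edge dir 16.34828203170857 0.07390651368318707
now px [196.6923 212.4615] [15.2971 22.7495] 78.69007110595703 world c [0.4574 0.2401 0.012 ] [np.float64(0.0647564465233099), np.float64(0.044071871285897214), np.float64(0.06448505214033122), np.float64(0.04402541799229586)]
   edge dir 12.360255925617352 0.0647564465233099
   edge dir 13.302142587835021 0.044071871285897214
   edge dir 12.314263351549954 0.06448505214033122
   edge dir 13.656430978613555 0.04402541799229586
side [283.1041 195.4569] [13.0916 28.5523] 85.91438293457031
side then [281.0441 195.5735] [13.1151 28.5311] 85.60128784179688
then [(np.int32(9), array([206., 226.]), array([0.4192, 0.2121, 0.012 ])), (np.int32(8), array([193.875, 228.875]), array([0.4105, 0.2462, 0.012 ]))]
now [(np.int32(61), array([194.0984, 217.5082]), array([0.4428, 0.2469, 0.012 ])), (np.int32(1), array([207., 217.]), array([0.4449, 0.2102, 0.012 ]))]
tcp [0.4884 0.0403 0.1057] xaxis [ 0.  0. -1.] jaw 104.48 gap 0.0853 F [-0.7  0.5 -0. ] t 11.78 j6 -1.97
TURN -0.22 SHIFT cm [ 1.57 20.12  0.1 ]
```

Side view: the plate lies flat (same shape as before) and has moved about +5 mm in x, with its centre at about (0.4413, 0.2346). Regripping there.

```bash
python3 -m inch '[[0,4,0.1,0],[0,4,0.1,0],[0,4,0.1,0],[0,4,0.1,0],[1.5,4,0,0],[0,0,0,0],[0,0,0,0],[0,0,0,0],[0,0,0,0]]'; python3 - <<'E'
from h import *
plan([.4413,.2346,-.0035],104.7)
E
```

```text
time_s: 12.53
tcp_pos: [0.4413, 0.2351, 0.0909]
eef_rot: [-0.202, 1.562, 0.202]
ft_force: [1.0, -0.3, 0.6]
finger_gap: 0.0855
tcp [0.4413 0.2351 0.0909] xaxis [-0. -0. -1.] jaw 104.72 gap 0.0855 F [ 1.  -0.3  0.6] t 12.53 j6 -1.56
TURN 0.02 SHIFT cm [ 9.44 -0.05 -0.01]
```

```bash
python3 -m inch '[[3,-0.05,0,0],[3,0,0,0],[2,0,0,0],[1,0,0,0],[0.4,0,0,0],[0,0,0,0],[0,0,0,0],[0,0,0,0]]' && python3 -m inch '[[0,0,0,0],[0,0,0,0],[0,0,0,0],[0,0,0,0],[0,0,0,0],[0,0,0,0],[0,0,0,0],[0,0,0,0]]' 5 && python3 -m inch '[[-0.5,0,0,0],[-1,0,0,0],[-2,0,0,0],[-3,0,0,0],[-3,0,0,0],[0,0,0,3.85],[0,0,0,3.85],[0,0,0,0],[0,0,0,0],[0,0,0,0]]' ; python3 - <<'E'
from h import *
f=np.radians(7.0); c=np.array([.498,-.0068,0]); rot=np.array([[np.cos(f),-np.sin(f),0],[np.sin(f),np.cos(f),0],[0,0,1]])
plan(c+rot@[.004,0,.062],97.0)
E
```

```text
time_s: 13.2
tcp_pos: [0.4426, 0.2349, -0.0022]
eef_rot: [-0.201, 1.559, 0.201]
ft_force: [0.4, 0.7, -0.0]
finger_gap: 0.0856
time_s: 13.87
tcp_pos: [0.4421, 0.2352, -0.002]
eef_rot: [-0.201, 1.559, 0.202]
ft_force: [-1.0, 0.3, 7.1]
finger_gap: 0.058
time_s: 14.7
tcp_pos: [0.441, 0.2348, 0.0915]
eef_rot: [-0.098, 1.57, 0.097]
ft_force: [-0.0, -0.2, -4.8]
finger_gap: 0.0581
tcp [0.441  0.2348 0.0915] xaxis [-0.001 -0.    -1.   ] jaw 97.1 gap 0.0581 F [-0.  -0.2 -4.8] t 14.7 j6 -1.43
TURN 0.1 SHIFT cm [  2.95 -24.67   3.12]
```

```bash
python3 -m inch '[[0,-2,0,0],[0,-3.5,0,0],[0,-3.5,0,0],[0,-3.5,0,0],[0,-3.5,0,0],[0,-3.5,0,0],[0,-3.2,0.5,0],[0,-2,1,0],[1,0,1,0],[1,0,0.6,0]]' && python3 -m inch '[[0.5,0,0,0],[0,0,0,0],[0,0,0,0],[0,0,0,0],[0,0,0,0],[0,0,0,0]]'; python3 - <<'E'
from h import *
from scipy.optimize import least_squares
np.set_printoptions(precision=4,suppress=True)
f=np.radians(7.0); c=np.array([.498,-.0068,0]); rot=np.array([[np.cos(f),-np.sin(f),0],[np.sin(f),np.cos(f),0],[0,0,1]])
s=robot.read_state(); plan(c+rot@[.010,0,.012],97.0)
im=vision.get_image('side'); cv2.imwrite('pics/s6r.png',im); st=robot.read_state(); print(st['tcp_pos'])
S=cv2.cvtColor(im,cv2.COLOR_BGR2HSV)[...,1].astype(float)
for r in range(198,222):
    row=S[r,268:296]; k=np.where((row[:-1]>80)&(row[1:]<=80))[0]
    print(r,np.round([268+i+(row[i]-80)/(row[i]-row[i+1]) for i in k],2), end=' ; ')
print()
P=lambda p,e:proj('side',st['tcp_pos']*[1,1,0]+[0,0,s['tcp_pos'][2]+.0018]+rot@(np.array(p)+[e,0,0]))
for e in(-.002,0,.002): print(e,'near bot',P((-.035,-.03,0),e),'near top',P((-.035,-.03,.012),e),'far top',P((-.035,.03,.012),e))
cv2.imwrite('pics/c7.png',crop('side',262,342,190,260,9,im))
E
```

```text
time_s: 15.53
tcp_pos: [0.5048, -0.0084, 0.0715]
eef_rot: [-0.095, 1.566, 0.094]
ft_force: [-0.6, -0.1, -4.8]
finger_gap: 0.0579
time_s: 16.03
tcp_pos: [0.5023, -0.006, 0.067]
eef_rot: [-0.097, 1.568, 0.097]
ft_force: [-0.1, 0.4, -4.5]
finger_gap: 0.0581
tcp [ 0.5023 -0.006   0.067 ] xaxis [ 0. -0. -1.] jaw 97.08 gap 0.0581 F [-0.1  0.4 -4.5] t 16.03 j6 -1.93
TURN 0.08 SHIFT cm [ 5.5  -0.03  0.56]
[ 0.5025 -0.0061  0.0671]
198 [] ; 199 [] ; 200 [269.42 294.32] ; 201 [270.27 284.83] ; 202 [284.39] ; 203 [271.65 284.39] ; 204 [272.86 284.4 ] ; 205 [273.31 284.4 ] ; 206 [284.54] ; 207 [284.7] ; 208 [270.81 285.02] ; 209 [284.93] ; 210 [284.97] ; 211 [284.94] ; 212 [285.27] ; 213 [285.32] ; 214 [285.38] ; 215 [285.75] ; 216 [285.71] ; 217 [] ; 218 [] ; 219 [] ; 220 [] ; 221 [] ; 
-0.002 near bot [284.6971 217.4809] near top [284.6173 212.2994] far top [283.3764 201.3312]
0 near bot [285.642  217.4505] near top [285.5671 212.2693] far top [284.2732 201.3037]
0.002 near bot [286.5868 217.42  ] near top [286.5167 212.2392] far top [285.1699 201.2762]
```

View pics/c7.png

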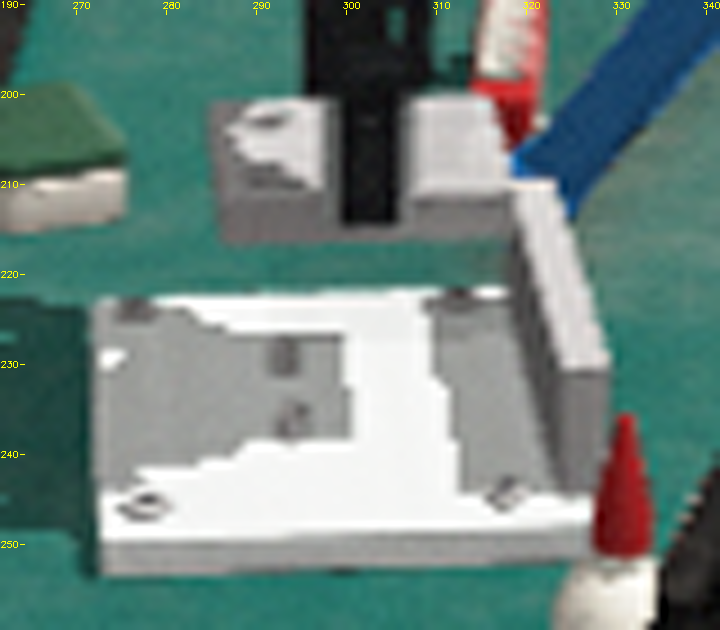

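The plate is held level with its near-left edge at column 285.4, where 285.6 was predicted, so the grasp is centred. The pins are at (292.5,229.5) and (294,236). Now I move 4.7 mm toward the fence and go down in gentle steps.

```bash
python3 -m inch '[[0,0,0.3,0],[0,0,0.17,0],[0.8,0,0,0],[0.8,0,0,0],[0.8,0,0,0],[0.6,0,0,0],[0.4,0,0,0],[0,0,0,0],[0,0,0,0],[0,0,0,0]]' ; python3 - <<'E'
from h import *
plan([.5071,-.0057,.010],97.0)
E
```

```text
time_s: 16.92
tcp_pos: [0.5074, -0.0059, 0.0327]
eef_rot: [-0.096, 1.568, 0.096]
ft_force: [0.4, -0.1, -5.0]
finger_gap: 0.0575
tcp [ 0.5074 -0.0059  0.0327] xaxis [ 0. -0. -1.] jaw 97.02 gap 0.0575 F [ 0.4 -0.1 -5. ] t 16.92 j6 -1.93
TURN 0.02 SHIFT cm [ 2.27  0.03 -0.02]
```

```bash
python3 -m inch '[[0.5,0,0,0],[0.4,0,0,0],[0.3,0,0,0],[0.2,0,0,0],[0,0,0,0],[0,0,0,0],[0,0,0,0]]' ; python3 - <<'E'
from h import *
plan([.5071,-.0057,.010],97.0)
E
```

```text
time_s: 17.5
tcp_pos: [0.5073, -0.0059, 0.0187]
eef_rot: [-0.096, 1.569, 0.096]
ft_force: [0.9, 0.4, -4.3]
finger_gap: 0.058
tcp [ 0.5073 -0.0059  0.0187] xaxis [ 0. -0. -1.] jaw 97.02 gap 0.058 F [ 0.9  0.4 -4.3] t 17.5 j6 -1.93
TURN 0.02 SHIFT cm [ 0.87  0.02 -0.02]
```

Plate bottom is at about 21 mm, right at the pin tips, and nothing is touching. Continuing down.

```bash
python3 -m inch '[[0.2,0,0,0],[0.2,0,0,0],[0,0,0,0],[0,0,0,0]]' && python3 -m inch '[[0.15,0,0,0],[0.15,0,0,0],[0,0,0,0],[0,0,0,0]]'
```

```text
time_s: 17.83
tcp_pos: [0.5071, -0.0059, 0.0146]
eef_rot: [-0.096, 1.569, 0.096]
ft_force: [-0.6, -0.5, -5.1]
finger_gap: 0.0583
time_s: 18.17
tcp_pos: [0.5071, -0.0059, 0.0116]
eef_rot: [-0.096, 1.569, 0.096]
ft_force: [0.4, -0.2, -4.1]
finger_gap: 0.0581
```

```bash
python3 -m inch '[[0.1,0,0,0],[0.1,0,0,0],[0.05,0,0,0],[0,0,0,0],[0,0,0,0]]'
```

```text
time_s: 18.58
tcp_pos: [0.5073, -0.0059, 0.0101]
eef_rot: [-0.096, 1.568, 0.096]
ft_force: [-2.1, 0.1, 4.5]
finger_gap: 0.0582
```

The plate seats at bottom height about 12 mm, with pins in the holes and light contact. I press a touch, release, and rise.

```bash
python3 -m inch '[[0.05,0,0,0],[0,0,0,0],[0,0,0,0]]' && python3 -m inch '[[0,0,0,0],[0,0,0,0],[0,0,0,0],[0,0,0,0],[0,0,0,0]]' 7.4 && python3 -m inch '[[-0.5,0,0,0],[-1,0,0,0],[-2.5,0,0,0],[-3.5,0,0,0],[-3.5,0,0,0],[-2,0,0,0],[0,0,0,4.9],[0,0,0,4.9],[0,0,0,4.9],[0,0,0,0]]' 7.4; python3 - <<'E'
from h import *
plan([.4763,-.2706,.12],82.3)
im=vision.get_image('side'); cv2.imwrite('pics/s7.png',im)
f=np.radians(7.0); c=np.array([.498,-.0068,0]); rot=np.array([[np.cos(f),-np.sin(f),0],[np.sin(f),np.cos(f),0],[0,0,1]])
for p in((-.025,-.03,.012),(-.025,-.03,.024),(-.025,.03,.024),(.045,-.03,.012),(.045,-.03,.024)): print(np.round(proj('side',c+rot@p),1))
print(np.round(proj('top',c+rot@[-.012,0,.024]),1))
cv2.imwrite('pics/c8.png',crop('side',262,342,190,260,9,im))
E
```

```text
time_s: 18.83
tcp_pos: [0.5073, -0.0059, 0.01]
eef_rot: [-0.096, 1.568, 0.096]
ft_force: [-3.1, 0.4, 10.5]
finger_gap: 0.0583
time_s: 19.25
tcp_pos: [0.5073, -0.0059, 0.0085]
eef_rot: [-0.096, 1.569, 0.096]
ft_force: [0.3, -0.6, -0.1]
finger_gap: 0.0738
time_s: 20.08
tcp_pos: [0.5073, -0.0058, 0.1398]
eef_rot: [0.106, 1.567, -0.106]
ft_force: [0.1, 0.6, 0.3]
finger_gap: 0.0742
tcp [ 0.5073 -0.0058  0.1398] xaxis [ 0.001 -0.    -1.   ] jaw 82.24 gap 0.0742 F [0.1 0.6 0.3] t 20.08 j6 -1.67
TURN -0.06 SHIFT cm [  1.99 -26.65   0.48]
[288.5 241.2]
[288.5 236.3]
[287.  224.3]
[320.7 240.1]
[320.8 235.2]
[283.9 203.4]
```

View pics/c8.png

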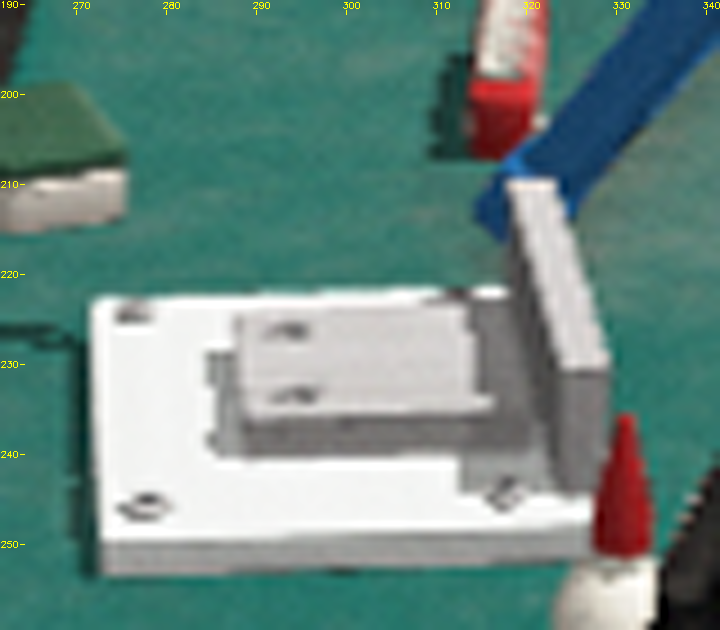

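The plate lies flush. Its near-left top corner is at (288.7,235.6) against a predicted (288.5,236.3) when seated, and it is parallel to the bed. Next, the block.

```bash
python3 -m inch '[[0,-2.6,0,0],[0,-4,0.1,0],[0,-4,0.1,0],[0,-4,0.1,0],[0,-4,0.1,0],[0,-4,0.1,0],[0,-4,0,0]]' 6.2 && python3 -m inch '[[2,0,0,0],[2,0,0,0],[2,0,0,0],[2,0,0,0],[0,0,0,0],[0,0,0,0],[0,0,0,0]]'; python3 - <<'E'
from h import *
plan([.4763,-.2706,-.002],82.3)
E
```

```text
time_s: 20.72
tcp_pos: [0.4761, -0.2721, 0.1389]
eef_rot: [0.103, 1.568, -0.103]
ft_force: [0.6, 0.2, 0.5]
finger_gap: 0.0622
time_s: 21.3
tcp_pos: [0.4771, -0.2705, 0.0595]
eef_rot: [0.104, 1.567, -0.105]
ft_force: [-0.2, -0.1, 0.3]
finger_gap: 0.0622
tcp [ 0.4771 -0.2705  0.0595] xaxis [ 0.001 -0.001 -1.   ] jaw 82.38 gap 0.0622 F [-0.2 -0.1  0.3] t 21.3 j6 -2.16
TURN 0.08 SHIFT cm [ 6.15 -0.02 -0.08]
```

```bash
python3 -m inch '[[2,0,-0.08,0],[1.5,0,0,0],[1,0,0,0],[0,0,0,0],[0,0,0,0]]' && python3 -m inch '[[0.8,0,0,0],[0.5,0,0,0],[0.3,0,0,0],[0,0,0,0],[0,0,0,0]]' && python3 -m inch '[[0,0,0,0],[0,0,0,0],[0,0,0,0],[0,0,0,0],[0,0,0,0],[0,0,0,0]]' 4.5
```

```text
time_s: 21.72
tcp_pos: [0.4762, -0.2702, 0.0142]
eef_rot: [0.105, 1.568, -0.105]
ft_force: [-1.2, 0.1, 0.0]
finger_gap: 0.0618
time_s: 22.13
tcp_pos: [0.4757, -0.27, -0.0024]
eef_rot: [0.105, 1.569, -0.105]
ft_force: [0.2, 0.6, -0.6]
finger_gap: 0.0624
time_s: 22.63
tcp_pos: [0.4761, -0.2703, -0.0018]
eef_rot: [0.105, 1.567, -0.106]
ft_force: [0.2, 0.5, 5.5]
finger_gap: 0.0503
```

```bash
python3 -m inch '[[-0.5,0,0,0],[-1.5,0,0,0],[-3,0,0,0],[-3,0,0,0],[-2,0,0,0],[0,0,0,-4.9],[0,0,0,-4.9],[0,0,0,-4.9],[0,0,0,0],[0,0,0,0]]'; python3 - <<'E'
from h import *
plan([.5298,-.0029,.09],97)
E
```

```text
time_s: 23.47
tcp_pos: [0.4756, -0.2699, 0.0976]
eef_rot: [-0.094, 1.569, 0.095]
ft_force: [0.1, -0.3, -0.4]
finger_gap: 0.0505
tcp [ 0.4756 -0.2699  0.0976] xaxis [-0.  0. -1.] jaw 96.9 gap 0.0505 F [ 0.1 -0.3 -0.4] t 23.47 j6 -2.41
TURN -0.1 SHIFT cm [ 0.77 25.84  8.63]
```

```bash
python3 -m inch '[[0,2.5,0,0],[0,3.8,0,0],[0,3.8,0,0],[0,3.8,0,0],[0,3.8,0,0],[0,3.8,0,0],[0,3,0,0],[0,1.3,1.5,0],[0,0,3,0],[0,0,2.5,0]]' && python3 -m inch '[[0.7,0,1.2,0],[0,0,0.4,0],[0,0,0,0],[0,0,0,0],[0,0,0,0],[0,0,0,0]]'; python3 - <<'E'
from h import *
plan([.5298,-.0029,.022],97)
im=vision.get_image('side'); cv2.imwrite('pics/s8.png',im); cv2.imwrite('pics/c9.png',crop('side',270,342,190,260,9,im))
E
```

```text
time_s: 24.3
tcp_pos: [0.5141, -0.0037, 0.0977]
eef_rot: [-0.096, 1.569, 0.096]
ft_force: [0.1, -1.3, -0.2]
finger_gap: 0.0503
time_s: 24.8
tcp_pos: [0.5283, -0.0036, 0.0907]
eef_rot: [-0.095, 1.57, 0.096]
ft_force: [0.5, -0.0, -0.6]
finger_gap: 0.05
tcp [ 0.5283 -0.0036  0.0907] xaxis [-0.002  0.    -1.   ] jaw 96.96 gap 0.05 F [ 0.5 -0.  -0.6] t 24.8 j6 -1.91
TURN -0.04 SHIFT cm [6.87 0.05 0.17]
```

```bash
python3 -m inch '[[2,0,0.1,0],[2,0.05,0,0],[1.5,0,0,0],[0.6,0,0,0],[0,0,0,0],[0,0,0,0],[0,0,0,0]]' && python3 -m inch '[[0.3,0,0,0],[0.2,0,0,0],[0,0,0,0],[0,0,0,0]]'; python3 - <<'E'
from h import *
plan([.5298,-.0029,.022],97)
E
```

```text
time_s: 25.43
tcp_pos: [0.5311, -0.0031, 0.0305]
eef_rot: [-0.096, 1.567, 0.096]
ft_force: [0.0, -0.4, -0.6]
finger_gap: 0.0505
time_s: 25.77
tcp_pos: [0.5307, -0.0029, 0.0249]
eef_rot: [-0.096, 1.568, 0.096]
ft_force: [0.5, 0.3, -0.8]
finger_gap: 0.0501
tcp [ 0.5307 -0.0029  0.0249] xaxis [ 0. -0. -1.] jaw 97.02 gap 0.0501 F [ 0.5  0.3 -0.8] t 25.77 j6 -1.91
TURN 0.02 SHIFT cm [ 0.29  0.01 -0.09]
```

```bash
python3 -m inch '[[0.1,0,-0.05,0],[0.1,0,0,0],[0.05,0,0,0],[0,0,0,0],[0,0,0,0]]' && python3 -m inch '[[0.05,0,0,0],[0.05,0,0,0],[0,0,0,0],[0,0,0,0]]'
```

```text
time_s: 26.18
tcp_pos: [0.53, -0.0029, 0.0222]
eef_rot: [-0.096, 1.569, 0.096]
ft_force: [0.1, 0.4, 0.3]
finger_gap: 0.0505
time_s: 26.52
tcp_pos: [0.53, -0.0029, 0.0222]
eef_rot: [-0.096, 1.568, 0.096]
ft_force: [-1.4, -0.6, 8.9]
finger_gap: 0.0505
```

Block is down (8.9 N contact at block bottom ≈ 24 mm). Release, rise, close the fingers and move in behind the block above its rear ledge.

```bash
python3 -m inch '[[0,0,0,0],[0,0,0,0],[0,0,0,0],[0,0,0,0]]' 5.9 && python3 -m inch '[[-0.5,0,0,0],[-1,0,0,0],[-2,0,0,0],[-2.5,0,0,0],[-2,0,0,0],[0,0,-1.8,0],[0,0,0,0],[0,0,0,0],[0,0,0,0]]' 5.9 && python3 -m inch '[[0,0,0,0],[0,0,0,0],[0,0,0,0],[0,0,0,0],[0,0,0,0],[0,0,0,0],[0,0,0,0],[0,0,0,0]]' 0; python3 - <<'E'
from h import *
f=np.radians(7.0); c=np.array([.498,-.0068,0]); rot=np.array([[np.cos(f),-np.sin(f),0],[np.sin(f),np.cos(f),0],[0,0,1]])
s=robot.read_state(); print('fixture-frame tcp mm',np.round(1000*rot.T@(s['tcp_pos']-c),1))
plan(c+rot@[.014,0,.038],97)
im=vision.get_image('side'); cv2.imwrite('pics/s9.png',im)
# block silhouette top-left edge: white heads against bed; predicted pixels of block at x=32.2
for p in((.0232,-.026,.037),(.0232,-.026,.024),(.0232,.026,.037),(.0412,-.026,.024),(.0412,-.026,.037),(.0412,.026,.037)): print(p,np.round(proj('side',c+rot@p),1))
cv2.imwrite('pics/c10.png',crop('side',270,342,190,260,9,im))
E
```

```text
time_s: 26.85
tcp_pos: [0.5301, -0.0029, 0.021]
eef_rot: [-0.096, 1.569, 0.096]
ft_force: [0.2, -0.3, -0.4]
finger_gap: 0.059
time_s: 27.6
tcp_pos: [0.5126, -0.0052, 0.1012]
eef_rot: [-0.096, 1.568, 0.096]
ft_force: [-0.4, -0.6, -0.1]
finger_gap: 0.059
time_s: 28.27
tcp_pos: [0.5122, -0.0051, 0.1012]
eef_rot: [-0.096, 1.569, 0.096]
ft_force: [-0.6, -0.1, 0.5]
finger_gap: 0.0002
fixture-frame tcp mm [ 1.430e+01 -1.000e-01  1.012e+02]
tcp [ 0.5122 -0.0051  0.1012] xaxis [-0.  0. -1.] jaw 97.02 gap 0.0002 F [-0.6 -0.1  0.5] t 28.27 j6 -1.92
TURN 0.02 SHIFT cm [ 6.32  0.01 -0.03]
(0.0232, -0.026, 0.037) [310.6 229.3]
(0.0232, -0.026, 0.024) [310.5 234.7]
(0.0232, 0.026, 0.037) [308.3 219.1]
(0.0412, -0.026, 0.024) [318.8 234.4]
(0.0412, -0.026, 0.037) [318.9 229. ]
(0.0412, 0.026, 0.037) [316.2 218.9]
```

```bash
python3 -m inch '[[1.5,0,0,0],[1.5,0,0,0],[1.5,0,0,0],[0.7,0,0,0],[0.3,0,0,0],[0,0,0,0],[0,0,0,0],[0,0,0,0],[0,0,0,0]]'; python3 - <<'E'
from h import *
f=np.radians(7.0); c=np.array([.498,-.0068,0]); rot=np.array([[np.cos(f),-np.sin(f),0],[np.sin(f),np.cos(f),0],[0,0,1]])
s=robot.read_state(); print('fixture-frame tcp mm',np.round(1000*rot.T@(s['tcp_pos']-c),1))
im=vision.get_image('side'); cv2.imwrite('pics/s10.png',im)
p=s['tcp_pos']; print('tip front edge at 11mm, near/far y:',[np.round(proj('side',p+rot@[.011,y,0]),1) for y in(-.013,0,.013)],[np.round(proj('side',p+rot@[-.011,y,0]),1) for y in(-.013,0)])
cv2.imwrite('pics/c11.png',crop('side',282,334,200,248,15,im))
E
```

```text
time_s: 29.07
tcp_pos: [0.5127, -0.0053, 0.0469]
eef_rot: [-0.097, 1.567, 0.096]
ft_force: [0.4, 0.4, -0.9]
finger_gap: 0.0002
fixture-frame tcp mm [14.8 -0.3 46.9]
tip front edge at 11mm, near/far y: [array([311.3, 222.6]), array([310.7, 220.1]), array([310.1, 217.6])] [array([301.2, 222.9]), array([300.7, 220.4])]
```

View pics/c11.png

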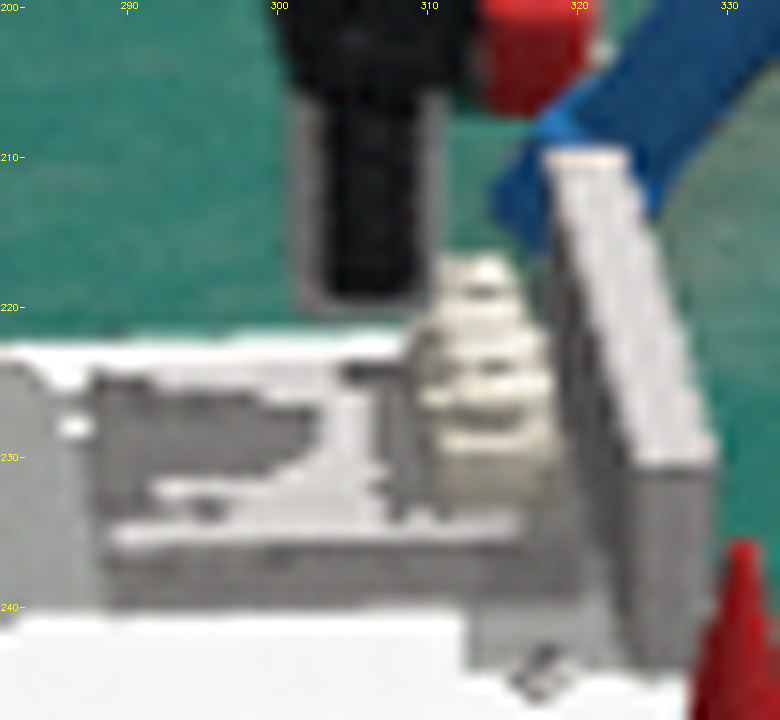

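The block stands upright near the fence (columns 310.5–318.5, as predicted) with a gap to it. The pads span columns 301–310.8, so their front edge lies over the block's rear ledge. I ease back 0.6 mm and come down onto the ledge.

```bash
python3 -m inch '[[0,0,-0.06,0],[0.3,0,0,0],[0.3,0,0,0],[0,0,0,0],[0,0,0,0],[0,0,0,0]]' && python3 -m inch '[[0.1,0,0,0],[0.1,0,0,0],[0.1,0,0,0],[0,0,0,0],[0,0,0,0],[0,0,0,0]]';  python3 - <<'E'
from h import *
f=np.radians(7.0); c=np.array([.498,-.0068,0]); rot=np.array([[np.cos(f),-np.sin(f),0],[np.sin(f),np.cos(f),0],[0,0,1]])
s=robot.read_state(); print('fixture-frame tcp mm',np.round(1000*rot.T@(s['tcp_pos']-c),1),'F fixture',np.round(rot.T@s['ft_force'],1))
E
```

```text
time_s: 29.62
tcp_pos: [0.5116, -0.0052, 0.04]
eef_rot: [-0.096, 1.569, 0.096]
ft_force: [0.0, -0.1, 0.1]
finger_gap: 0.0005
time_s: 30.12
tcp_pos: [0.5116, -0.0052, 0.0372]
eef_rot: [-0.096, 1.569, 0.096]
ft_force: [0.4, -0.2, 0.3]
finger_gap: -0.0002
fixture-frame tcp mm [13.7 -0.1 37.2] F fixture [ 0.4 -0.3  0.3]
```

```bash
python3 -m inch '[[0.05,0,0,0],[0.05,0,0,0],[0,0,0,0],[0,0,0,0]]' && python3 -m inch '[[0.05,0,0,0],[0.05,0,0,0],[0,0,0,0],[0,0,0,0]]'
```

```text
time_s: 30.45
tcp_pos: [0.5116, -0.0052, 0.0362]
eef_rot: [-0.096, 1.569, 0.096]
ft_force: [0.7, -0.1, -0.5]
finger_gap: 0.0002
time_s: 30.78
tcp_pos: [0.5116, -0.0052, 0.0353]
eef_rot: [-0.096, 1.569, 0.096]
ft_force: [-1.1, -0.0, 0.9]
finger_gap: -0.0001
```

```bash
python3 -m inch '[[0.05,0,0,0],[0.05,0,0,0],[0,0,0,0],[0,0,0,0]]' && python3 -m inch '[[0.05,0,0,0],[0.05,0,0,0],[0,0,0,0],[0,0,0,0]]'
```

```text
time_s: 31.12
tcp_pos: [0.5117, -0.0052, 0.0349]
eef_rot: [-0.096, 1.568, 0.096]
ft_force: [-1.1, 0.3, 7.4]
finger_gap: -0.0003
time_s: 31.45
tcp_pos: [0.5117, -0.0052, 0.0347]
eef_rot: [-0.097, 1.568, 0.096]
ft_force: [-2.8, -0.5, 13.5]
finger_gap: -0.0001
```

Ledge contact, 13 N down. Now the slanting push: forward and down together.

```bash
python3 -m inch '[[0.02,0,0.15,0],[0.02,0,0.15,0],[0.02,0,0.15,0],[0,0,0,0],[0,0,0,0]]'; cat > st.py <<'E'
from h import *
f=np.radians(7.0); c=np.array([.498,-.0068,0]); rot=np.array([[np.cos(f),-np.sin(f),0],[np.sin(f),np.cos(f),0],[0,0,1]])
s=robot.read_state(); print('fixture-frame tcp mm',np.round(1000*rot.T@(s['tcp_pos']-c),1),'F fixture',np.round(rot.T@s['ft_force'],1))
E
python3 st.py
```

```text
time_s: 31.87
tcp_pos: [0.5121, -0.005, 0.0345]
eef_rot: [-0.097, 1.576, 0.098]
ft_force: [-10.5, -4.5, 24.0]
finger_gap: -0.0003
fixture-frame tcp mm [14.2  0.1 34.5] F fixture [-10.9  -3.1  24. ]
```

```bash
python3 -m inch '[[-0.1,0,0.1,0],[0,0,0.15,0],[0,0,0.15,0],[0,0,0,0],[0,0,0,0]]'; python3 st.py
```

```text
time_s: 32.28
tcp_pos: [0.5167, -0.004, 0.0347]
eef_rot: [-0.096, 1.575, 0.098]
ft_force: [-6.2, -2.0, 16.3]
finger_gap: -0.0004
fixture-frame tcp mm [18.9  0.5 34.7] F fixture [-6.4 -1.3 16.3]
```

```bash
python3 -m inch '[[0,0,0.1,0],[0,0,0.1,0],[0,0,0.1,0],[0,0,0,0],[0,0,0,0]]'; python3 st.py
```

```text
time_s: 32.7
tcp_pos: [0.518, -0.0037, 0.0347]
eef_rot: [-0.097, 1.579, 0.098]
ft_force: [-10.1, -3.0, 18.4]
finger_gap: -0.0
fixture-frame tcp mm [20.3  0.7 34.7] F fixture [-10.4  -1.7  18.4]
```

```bash
python3 -m inch '[[0,0,0.1,0],[0,0,0.1,0],[0,0,0.1,0],[0,0,0,0],[0,0,0,0]]'; python3 st.py;  python3 -m inch '[[0,0,0.1,0],[0,0,0.1,0],[0,0,0,0],[0,0,0,0]]'; python3 st.py
```

```text
time_s: 33.12
tcp_pos: [0.5182, -0.0036, 0.0347]
eef_rot: [-0.097, 1.584, 0.099]
ft_force: [-14.2, -6.2, 22.0]
finger_gap: -0.0001
fixture-frame tcp mm [20.5  0.7 34.7] F fixture [-14.8  -4.5  22. ]
time_s: 33.45
tcp_pos: [0.5184, -0.0035, 0.0347]
eef_rot: [-0.097, 1.588, 0.1]
ft_force: [-17.0, -8.5, 24.6]
finger_gap: 0.0
fixture-frame tcp mm [20.6  0.8 34.7] F fixture [-17.9  -6.4  24.6]
```

```bash
python3 - <<'E'
from h import *
im=vision.get_image('side'); cv2.imwrite('pics/s11.png',im); o=cv2.imread('pics/s10.png')
f=np.radians(7.0); c=np.array([.498,-.0068,0]); rot=np.array([[np.cos(f),-np.sin(f),0],[np.sin(f),np.cos(f),0],[0,0,1]])
for x in(.0232,.030,.0412,.048): print(x,np.round(proj('side',c+rot@[x,-.026,.030]),1))
for n,I in(('before',o),('now',im)):
    for r in(229,231,232,233): 
        p=I[r,304:328].astype(int); print(n,r,'R-B',(p[:,2]-p[:,0]).tolist(),'G',p[:,1].tolist())
def blk(I):
    y=I[214:236,300:330].astype(int); m=((y[...,2]-y[...,0])>18)&(y[...,1]>90)&(y[...,2]-y[...,1]<40); 
    v,u=np.where(m); return u.mean()+300,v.mean()+214,m.sum(),u.min()+300,u.max()+300,v.min()+214,v.max()+214
print(blk(o),blk(im))
E
```

```text
0.0232 [310.6 232.2]
0.03 [313.7 232.1]
0.0412 [318.9 231.9]
0.048 [322.  231.8]
before 229 R-B [5, 4, 6, 3, 6, 4, 9, 18, 24, 23, 21, 22, 18, 21, 21, 14, 0, 2, 2, 2, 4, 6, 4, 6] G [215, 218, 177, 113, 123, 113, 101, 170, 217, 211, 213, 215, 209, 196, 175, 131, 88, 78, 73, 94, 176, 218, 213, 212]
before 231 R-B [5, 3, 6, 8, 2, -1, 5, 16, 19, 18, 16, 16, 19, 16, 13, 10, 2, 0, 3, 1, 2, 0, 3, 4] G [210, 212, 212, 175, 118, 123, 109, 124, 142, 138, 139, 145, 146, 136, 115, 112, 94, 77, 74, 80, 99, 118, 107, 106]
before 232 R-B [3, 5, 6, 6, 2, 3, 8, 14, 16, 15, 17, 14, 14, 15, 14, 10, 3, 3, 0, 1, 5, 5, 3, 4] G [209, 213, 178, 118, 115, 116, 110, 122, 130, 134, 130, 132, 135, 132, 114, 116, 99, 81, 78, 80, 103, 121, 121, 122]
before 233 R-B [8, 8, 5, 4, 2, 4, 6, 9, 12, 17, 12, 15, 12, 12, 13, 6, 4, 2, 2, 0, 4, 5, 4, 3] G [200, 204, 210, 170, 108, 120, 117, 112, 124, 128, 130, 130, 124, 111, 110, 113, 113, 88, 77, 77, 100, 120, 119, 122]
now 229 R-B [3, 2, 1, 4, 5, 2, 2, 2, 4, 11, 19, 18, 20, 22, 18, 18, 16, 14, 5, 0, 3, 6, 3, 6] G [120, 117, 119, 122, 133, 123, 117, 120, 112, 120, 172, 183,
[... 262 characters left out ...]
 105, 99]
now 232 R-B [5, 4, 6, 6, 5, 4, 3, 1, 4, 9, 16, 18, 17, 13, 15, 15, 15, 13, 6, 3, 4, 6, 3, 4] G [211, 207, 210, 208, 212, 173, 108, 112, 113, 113, 121, 129, 124, 117, 118, 118, 115, 108, 86, 75, 102, 122, 121, 123]
now 233 R-B [6, 8, 5, 5, 5, 4, 5, 1, 3, 8, 15, 15, 14, 14, 14, 15, 14, 10, 6, 5, 1, 3, 6, 2] G [204, 202, 206, 203, 207, 175, 121, 125, 122, 123, 124, 121, 116, 116, 114, 114, 117, 107, 81, 75, 97, 117, 115, 123]
(np.float64(313.9736842105263), np.float64(225.0), np.int64(38), np.int64(310), np.int64(318), np.int64(218), np.int64(231)) (np.float64(316.93939393939394), np.float64(222.54545454545453), np.int64(33), np.int64(314), np.int64(320), np.int64(217), np.int64(229))
```

The block's end face has moved 2.8 px (about 6 mm), and its front edge is at column ≈ 321.7 against 322.0 predicted for the fence face. The forward force rises while the tip stays still, so it is on the fence. I firm the push up a little and trim the sideways part.

```bash
python3 -m inch '[[0,-0.1,0.1,0],[0.02,-0.1,0.1,0],[0.02,0,0.1,0],[0,0,0,0],[0,0,0,0],[0,0,0,0]]'; python3 st.py
```

```text
time_s: 34.0
tcp_pos: [0.5185, -0.0037, 0.0345]
eef_rot: [-0.095, 1.594, 0.102]
ft_force: [-21.1, -4.5, 31.0]
finger_gap: 0.0002
fixture-frame tcp mm [20.8  0.6 34.5] F fixture [-21.5  -1.9  31. ]
```

```bash
python3 -m inch '[[0,0,0,0],[0,0,0,0],[0,0,0,0],[0,0,0,0],[0,0,0,0],[0,0,0,0],[0,0,0,0],[0,0,0,0]]' >/dev/null; python3 st.py; python3 - <<'E'
from h import *
im=vision.get_image('side'); o=cv2.imread('pics/side0.png'); L=cv2.imread('pics/s11.png')
for n,(x0,x1,y0,y1) in dict(tin=(255,278,198,216),weight=(243,260,255,273),hex=(313,322,186,200),glue=(322,332,250,283),plate=(284,306,226,242)).items():
    print(n,[round(float(np.abs(im[y0:y1,x0:x1].astype(int)-q[y0:y1,x0:x1]).mean()),1) for q in(o,L)])
r=im[232,308:326].astype(int); print((r[:,2]-r[:,0]).tolist(),r[:,1].tolist())
E
```

```text
fixture-frame tcp mm [20.7  0.6 34.5] F fixture [-21.8  -3.7  31. ]
tin [10.8, 2.3]
weight [9.1, 2.3]
hex [67.6, 10.0]
glue [11.2, 2.1]
plate [91.9, 2.9]
[2, 5, 4, 1, 2, 8, 14, 19, 15, 12, 14, 15, 13, 13, 4, 0, 1, 4] [213, 177, 110, 113, 111, 113, 117, 130, 121, 116, 121, 117, 119, 111, 86, 74, 104, 122]
```

```bash
python3 -c "
from plant import robot; print(robot.sign_off()); s=robot.read_state(); print(s['time_s'],s['ft_force'])"
```

```text
the job is handed in; nothing more can be done
None
the job is handed in; nothing more can be done
```

The job is done and handed in at about 35 s on the robot's clock. The plate is seated over both pins, the block is against the fence, and the arm is still holding the slanting push.

- **Plate:** The first lowering failed. The plain edge rode up on the fence, because I had trusted an arm reading taken before the arm settled, and the wrist force reached about 85 N. I set the plate back on the worktop, regripped it and seated it. It met only about 4 N, right at bed height. In the picture its corner was within about 0.7 px of where a flush plate should be, and I then let go.
- **Block:** I set it upright about 7 mm before the fence, mid-plate, and let go. I then pushed it with the closed fingertips on its rear ledge, forward and down together.
- **Last checks:** The push held steady for 0.7 s at about 22 N toward the fence, 31 N down and 4 N sideways. The front edge of the block showed at column 321.7 against 322.0 predicted for the fence face.
- **Bystanders:** The tin and glue looked unmoved in later pictures. I checked the weight only by comparing pixel brightness. All three differed by about 10 grey levels from the start, which I put down to shadow without checking further. The hex keys' final comparison failed because the arm blocks them, but they looked in place earlier.
- **Not confirmed:** I did not view a picture of the final pose, because all 12 were used. The far end of the block was not checked for squareness to the fence. The fingertips met the ledge about 2 mm lower than calculated, and they stopped about 1.5 mm short of where the heads should be. Part of the forward push may therefore be friction on the ledge rather than contact with the heads.

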